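# Find the spares box that rattles and set it in the returns tray

## Task

A brass fitting has come loose inside one of the three closed aluminium spares boxes. Pick the boxes up one at a time and shake each end to end, a few times to and fro, until you find the one that rattles; set that one down flat in the red returns tray beside the carton, and put any other box that you have picked up back down flat where it stood. Do not drop a box, and leave the bottles, jars and other things on the bench alone.

Things in the scene. Friction and masses are not known exactly. Their poses are not given: they have to be found in the camera images.
- box_a: Spares box A: closed flat aluminium box with a dark blue-green blank label on its lid, 110 mm long (own x), 60 mm wide (own y), 42 mm high (own z up), smooth upright sides; origin at its centre, 21 mm above its underside. Stands flat on the bench at any yaw. Boxes A, B and C look alike; inside, 102 x 52 x 34 mm is clear.
- box_b: Spares box B: as box A. Exactly one of A, B and C, a different one each time, holds a loose brass fitting (34 mm in diameter, 18 mm high, 0.14 kg); in the other two nothing moves. They weigh 0.2 to 0.7 kg with their contents, each differently, so weight alone is no proof.
- box_c: Spares box C: as box A. A loose fitting starts to slide once its box is tipped lengthwise by about 10 degrees, runs up to 34 mm from the middle and knocks against the end. Levelled calmly, after a moment at rest, it stays near that end, which shifts the weight: some 0.05 N m at the wrist each way, about the box's width.
- box_a_hinge_end: hinge end of box A: the middle of the inside of the short wall that carries a thin steel hinge barrel outside; 51 mm from the box's centre along its +x axis
- box_a_clip_end: clip end of box A: the middle of the inside of the short wall that carries a small dark clip outside; 51 mm from the box's centre along its -x axis
- box_b_hinge_end: the same of box B: its hinge end
- box_b_clip_end: the same of box B: its clip end
- box_c_hinge_end: the same of box C: its hinge end
- box_c_clip_end: the same of box C: its clip end
- tray_floor (a point): Red returns tray, an open tray fixed to the bench: inside 220 mm (own x) by 140 mm (own y), walls 4 mm thick and 22 mm high over all. This point is the middle of its inner floor, 4 mm above the bench; own z up. The carton stands in one half of its length (middle 50 to 60 mm from this point along x, either side); a thin paper slip lies in the other, free half and may be covered.
- carton: Small cardboard carton with a white tape, 60 mm (own x) by 70 mm (own y), 50 mm high, loose in the returns tray, square to it; origin at the middle of its underside. Bystander.
- solvent: Tall amber bottle with a blue cap and a white label, 90 mm in diameter, 200 mm high, standing among the boxes; origin at the middle of its underside. Bystander.
- wash_bottle: White wash bottle with a red cap, 60 mm in diameter, 190 mm high with its thin spout, which reaches 55 mm out along its -x; origin under its middle. Bystander.
- flow_meter: Black hand-held flow meter lying flat, 75 mm (own x) by 150 mm (own y), 32 mm high; origin under its middle. Bystander.
- ferrule_jar: Small clear jar with a white cap, 42 mm in diameter, 45 mm high; origin under its middle. Bystander.
- septa_jar: Small white jar with a green cap, 46 mm in diameter, 50 mm high; origin under its middle. Bystander.
- spanner: Steel spanner lying flat on the bench beyond the amber bottle, 150 mm long (own x), 10 mm thick; origin under its middle. Bystander.
- vial_tray: Black tray of small vials, fixed: 200 mm (own x) by 120 mm (own y), 50 mm high; origin under its middle. It stands on the other side from the returns tray. Bystander.

How it is judged:
On the way, in this order (a step that is already met when the one before it is completed fails the run):
1. held clear of the bench (its centre over 60 mm up), the rattling box is shaken so that the loose fitting runs against its hinge end (((contact force between box_a_hinge_end and anything else above 0.15 N and height (world z) of box_a above 0.06 m) or (contact force between box_b_hinge_end and anything else above 0.15 N and height (world z) of box_b above 0.06 m) or (contact force between box_c_hinge_end and anything else above 0.15 N and height (world z) of box_c above 0.06 m))).
2. held clear of the bench (its centre over 60 mm up), the rattling box is shaken so that the loose fitting runs against its clip end (((contact force between box_a_clip_end and anything else above 0.15 N and height (world z) of box_a above 0.06 m) or (contact force between box_b_clip_end and anything else above 0.15 N and height (world z) of box_b above 0.06 m) or (contact force between box_c_clip_end and anything else above 0.15 N and height (world z) of box_c above 0.06 m))).
At the end, for the whole second after the job is handed in: The box with the loose fitting (which presses on its inside) rests flat and still on the returns tray's floor (centre within 85 mm along, 45 mm across and 26 mm above the floor's middle, tilt under 0.08 rad); the other two stand flat within 35 mm of where they started (((contact force between box_a and anything else above 0.3 N and x of box_a in the frame of tray_floor between -0.085 and 0.085 m and y of box_a in the frame of tray_floor between -0.045 and 0.045 m and z of box_a in the frame of tray_floor below 0.026 m and angle between each of box_a, box_b, box_c's own z axis and vertical below 0.08 rad and linear speed of box_a below 0.05 m/s and distance of each of box_b, box_c from where it was at the start of the episode below 0.035 m) or (contact force between box_b and anything else above 0.3 N and x of box_b in the frame of tray_floor between -0.085 and 0.085 m and y of box_b in the frame of tray_floor between -0.045 and 0.045 m and z of box_b in the frame of tray_floor below 0.026 m and angle between each of box_b, box_a, box_c's own z axis and vertical below 0.08 rad and linear speed of box_b below 0.05 m/s and distance of each of box_a, box_c from where it was at the start of the episode below 0.035 m) or (contact force between box_c and anything else above 0.3 N and x of box_c in the frame of tray_floor between -0.085 and 0.085 m and y of box_c in the frame of tray_floor between -0.045 and 0.045 m and z of box_c in the frame of tray_floor below 0.026 m and angle between each of box_c, box_a, box_b's own z axis and vertical below 0.08 rad and linear speed of box_c below 0.05 m/s and distance of each of box_a, box_b from where it was at the start of the episode below 0.035 m))); the robot touches nothing.
It fails at once if a bystander is pushed or lifted more than 25 mm from its place (distance of any of solvent, ferrule_jar, septa_jar, wash_bottle, flow_meter, carton, spanner from where it was at the start of the episode above 0.025 m).
It fails at once if a box is dropped or thrown: it moves faster than 0.7 m/s while the fingers hold nothing ((linear speed of box_a above 0.7 m/s and contact force between the fingers and anything else below 0.05 N) or (linear speed of box_b above 0.7 m/s and contact force between the fingers and anything else below 0.05 N) or (linear speed of box_c above 0.7 m/s and contact force between the fingers and anything else below 0.05 N)).
It also fails if it takes over 72 s, if anything falls off the work surface, if the arm or the gripper's body presses on something with over 40 N, if the wrist force passes 120 N, or if a joint passes its speed limit or range.

## Robot

A 6-joint arm with a two-finger parallel gripper is mounted at the origin on the work surface. World frame = base frame: x ahead of the robot, y to its left, z up, the work surface at z = 0. Lengths are in m, angles in rad, forces in N, time in s.
With the tool pointing down it reaches from about 0.325 to 0.85 m from the base axis. Payload 4.4 kg.
Tool frame: the origin (TCP) lies at the very end of the fingers, on their centre line; the grasp point (between the pads) lies 19 mm behind it (robot.grasp_offset is the distance from the TCP to the grasp point, in m); z points along the fingers, y is the direction in which the jaws open and shut (so a half turn about z gives the same grasp; the last joint's range is limited). The gripper opens to 94 mm and grips with 3 to 60 N. Pads are 16 mm wide; open, the fingers measure 119 mm over their backs; the gripper's body (75 mm by 177 mm) begins 78 mm behind the grasp point.
Start: joints at [1.19, 0.207, 1.542, -0, 1.393, -0.15], TCP at [0.131, 0.56, 0.205] pointing down, gripper open.
Joint ranges: [-2.73, 2.73], [-0.86, 2.22], [0.23, 2.46], [-1.11, 4.25], [0.08, 2.63], [-2.82, 2.82]. Speed limits (rad/s): [2.79, 2.79, 3.14, 3.14, 3.14, 3.14].

## Interface

Orientations are given as a 3x3 rotation matrix whose columns are the frame's x, y, z axes.
In Python, from rig import robot gives the robot as it stands.
- The arm moves only by the tool step_arm, never from a script. Its argument "steps" is text: rows parted by semicolons, each of 6 numbers parted by spaces: the shift along the tool's x, y, z in cm, then the turn, a rotation vector about the tool's x, y, z in degrees. A call has 1 to 12 rows; each row shifts and turns the commanded pose from where the row before left it, along the tool's axes as they then stand; what a row does not reach is not made up. A row lasts 1/8 s, in which the tool goes at most 62.5 mm and 10.7 degrees, less where a joint would pass 70% of its speed; a pose out of reach is approached as far as the arm can. A call with a gripper value outside its range is refused whole. "claw" is the opening, from 0 (shut) to 1 (fully open), set as the call begins (left out, the last holds). The fingers move at their own pace and stop on an object; "grip_force" is the grip in N (left out, the last holds). Time passes only in rows, so rows that do not move let the fingers close. It gives the time, the measured TCP pose, the force and the opening at its end, in the units of the state.
- robot.read_state(): the state, without advancing time (a new reading comes with each control period).
- robot.get_image(name): name is "scene" or "top" or "wrist"; returns a dict with "img" (400x640x3 uint8, red, green, blue), "fx", "fy", "cx", "cy" (pixels), "distortion" ([k1, k2, p1, p2, k3] as OpenCV has them; the pictures are not rectified), "xyz" and "rotation" of the camera in the world. Camera axes: x right, y down, z forward; pixel columns grow to the right and rows downward; lengths in m; the calibration is good to about 2 mm. A picture is of the moment at which its call begins. There is no depth.
- robot.job_done(): hands the job in, once; it reports no verdict.
The state is a dict: "t": time; "joint_positions": joint angles; "joint_velocities": joint speeds; "effort": joint torques, N m; "tcp_pos": TCP position; "tcp_rot": TCP orientation; "force": force on the tool from outside, world axes, zero at the start; "wrist_torque": the same for the moment, N m; "gripper_width": finger opening in m.
Only numpy, scipy, OpenCV 4.12 (cv2) and the standard library are available. Lean on these libraries where they do the work, as an engineer would, in place of code of your own. Each camera call takes 0.05 s, during which the arm holds its last target.

## Working session

There is one attempt and no reset: what is moved stays moved. The work goes in short steps, Python scripts to look and compute and a tool call to move; the robot and the scene stay as the last step left them, time stands still between calls to the robot, and variables do not carry over. Pictures are saved under pics/ and viewed, and the job is handed in when it is done.

Besides the shell and the picture viewer there is one more tool, called after "Request:" as name(argument=value, ...), one argument or row to a line, values as JSON. step_arm: Moves the arm, as the interface text tells. Its arguments: {"type":"object","properties":{"steps":{"type":"string"},"claw":{"type":"number"},"grip_force":{"type":"number"}},"required":["steps"]}

```bash
ls; mkdir -p pics
python3 - <<'E'
from rig import robot
import cv2
s=robot.read_state(); print(s)
for n in ("scene","top","wrist"):
    d=robot.get_image(n); cv2.imwrite(f"pics/{n}0.png",d["img"][:,:,::-1]); print(n,{k:v for k,v in d.items() if k!="img"})
E
```

```text
pics
{'t': 0.0, 'joint_positions': array([ 1.19051324e+00,  2.07398489e-01,  1.54295910e+00,  4.53213741e-06,
        1.39345433e+00, -1.50472500e-01]), 'joint_velocities': array([ 0.00115854, -0.00221331, -0.00060807, -0.00078577,  0.00187515,
        0.0008191 ]), 'effort': array([-1.31617806e-03, -3.70882130e+01, -2.81412184e+01,  6.97518094e-02,
        3.64163727e-02, -1.38074297e-04]), 'tcp_pos': array([0.13067533, 0.55913435, 0.20430056]), 'tcp_rot': array([[-9.73709237e-01,  2.27792967e-01, -8.27896849e-04],
       [ 2.27794222e-01,  9.73707118e-01, -2.05906466e-03],
       [ 3.37088607e-04, -2.19352040e-03, -9.99997537e-01]]), 'force': array([-0.28634393,  0.03183528, -0.33361342]), 'wrist_torque': array([ 0.04068575, -0.03042749,  0.00392532]), 'gripper_width': 0.09407268687476485}
scene {'fx': 484.5992501401333, 'fy': 484.5992501401333, 'cx': 317.92177074456885, 'cy': 194.78798374977754, 'distortion': array([-0.01216985,  0.        ,  0.        ,  0.        ,  0.        ]), 'xyz': array([1.18336671, 0.36524007, 0.88429807]), 'rotation': array([[-0.52083338,  0.62146309, -0
[... 206 characters left out ...]
8266, 'distortion': array([0.00109007, 0.        , 0.        , 0.        , 0.        ]), 'xyz': array([0.42829012, 0.01761529, 1.23585606]), 'rotation': array([[-0.01241064, -0.99291248,  0.1181981 ],
       [-0.99992136,  0.0121107 , -0.00325554],
       [ 0.001801  , -0.11822921, -0.9929847 ]])}
wrist {'fx': 321.3085819231277, 'fy': 321.3085819231277, 'cx': 321.67418400795015, 'cy': 190.52649978637808, 'distortion': array([-0.0092993,  0.       ,  0.       ,  0.       ,  0.       ]), 'xyz': array([0.06022918, 0.57620474, 0.38412338]), 'rotation': array([[ 0.22724516,  0.94228569,  0.2458807 ],
       [ 0.97383551, -0.21936078, -0.05937386],
       [-0.00201056,  0.25293978, -0.96747994]])}
```

View pics/scene0.png

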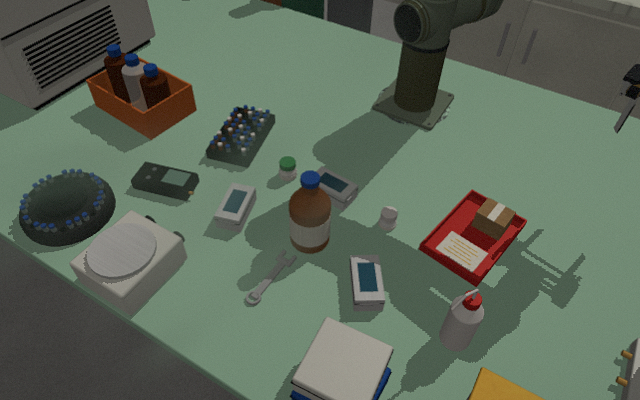

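View pics/top0.png

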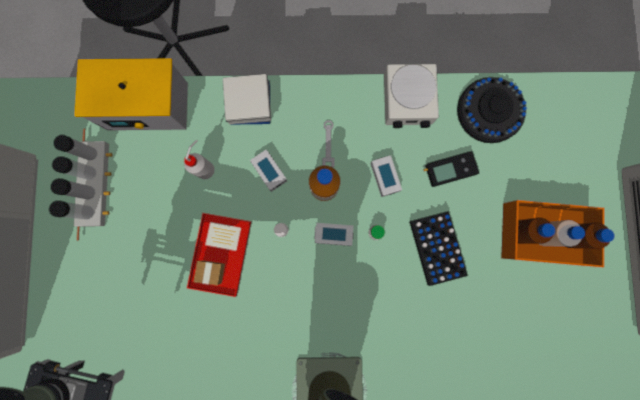

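View pics/wrist0.png

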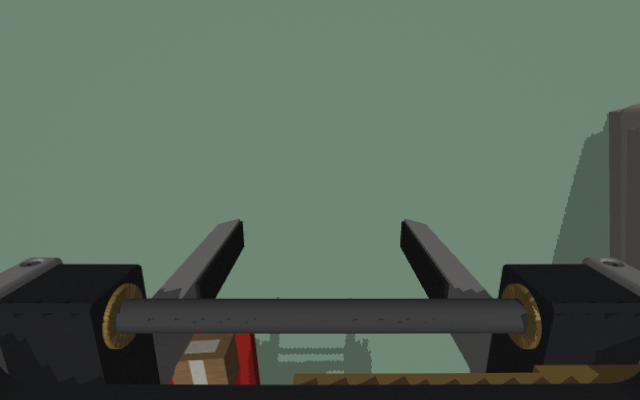

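The top view shows boxes at about (268,169), (387,174) and (334,234). The amber bottle is at (324,182), the tray at (219,255) with its free slip half at about (223,236), and the jars at (281,230) and (377,231). I'll zoom in for corners.

Run:
```python
import cv2
a=cv2.imread("pics/top0.png")[110:310,180:490]
b=cv2.imread("pics/scene0.png")[150:320,180:540]
for n,c,x0,x1,y0,y1 in (("l",a,60,120,30,90),("r",a,180,240,30,100),("m",a,120,210,100,150),("t",a,0,80,95,195)): 
    cv2.imwrite(f"pics/z_{n}.png",cv2.resize(c[y0:y1,x0:x1],None,fx=6,fy=6,interpolation=cv2.INTER_CUBIC))
t=[cv2.imread(f"pics/z_{n}.png") for n in "lrmt"]
import numpy as np
H=600;W=800
o=np.zeros((1024,920,3),np.uint8)
o[:360,:360]=t[0];o[:420,380:740]=t[1]
o[424:724,:540]=t[2];o[424:1024,550:550+320]=t[3][:,:320]
cv2.imwrite("pics/zoom.png",cv2.resize(o,(539,600)))
cv2.imwrite("pics/zs.png",cv2.resize(b,None,fx=2.2,fy=2.2,interpolation=cv2.INTER_CUBIC))
```

```text
(no output)
```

View pics/zs.png

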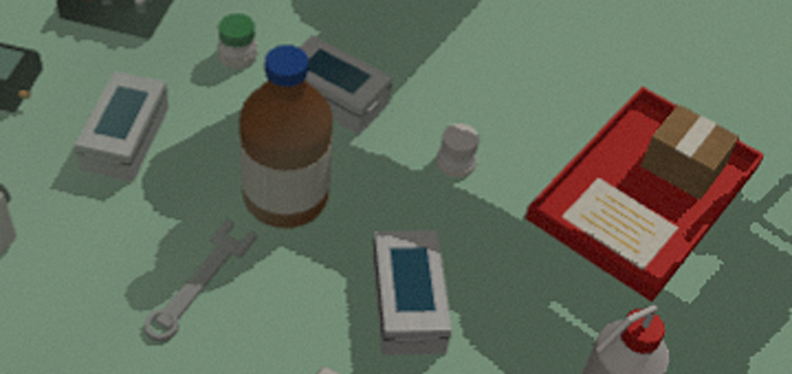

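View pics/z_l.png

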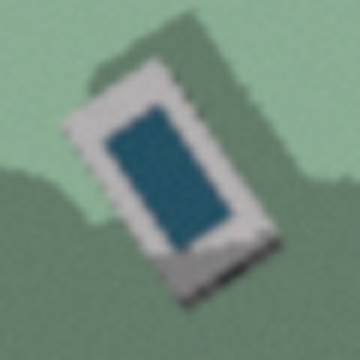

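View pics/z_r.png

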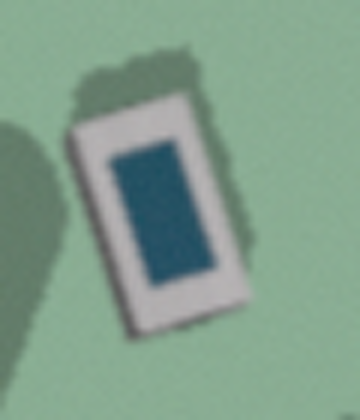

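View pics/z_m.png

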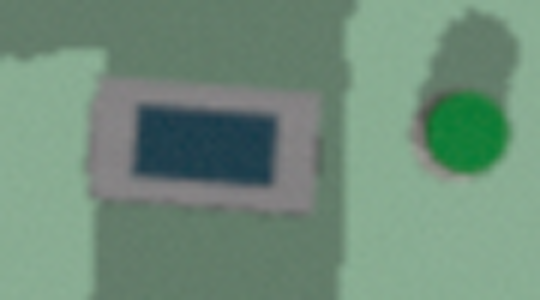

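View pics/z_t.png

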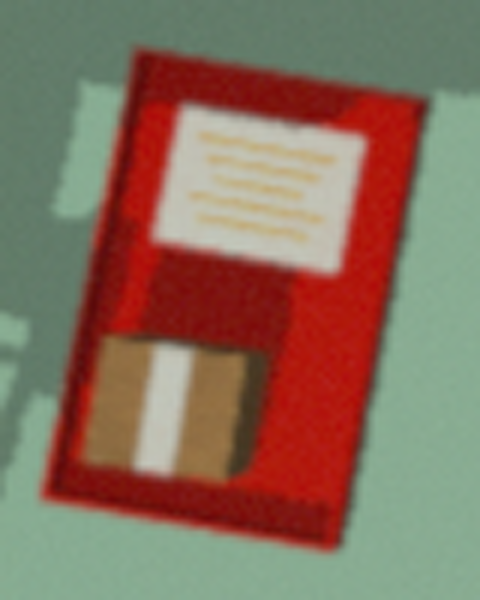

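The zooms show the labels cleanly, with the box edges around them. I'll segment the labels for centre and yaw and cross-check against lid corners. For the tray I'll use its rim corners.

```bash
cat > h.py <<'E'
import numpy as np, cv2
def proj(d,uv,z):
    K=np.array([[d["fx"],0,d["cx"]],[0,d["fy"],d["cy"]],[0,0,1]])
    p=cv2.undistortPoints(np.array(uv,float).reshape(-1,1,2),K,d["distortion"]).reshape(-1,2)
    r=np.c_[p,np.ones(len(p))]@d["rotation"].T
    return d["xyz"]+r*((z-d["xyz"][2])/r[:,2])[:,None]
E
python3 - <<'E'
import numpy as np,cv2
from rig import robot
from h import proj
for cam in("top","scene"):
    d=robot.get_image(cam);im=d["img"].astype(int)
    m=((im[...,2]-im[...,0]>30)&(im[...,1]-im[...,0]>15)&(im[...,2]>im[...,1])).astype(np.uint8)
    n,l,s,c=cv2.connectedComponentsWithStats(m)
    for i in range(1,n):
        if s[i,4]<40: continue
        ys,xs=np.nonzero(l==i); P=proj(d,np.c_[xs,ys],0.042)[:,:2]
        if not(0.25<P[:,0].mean()<.75 and abs(P[:,1].mean())<.35):continue
        R=cv2.minAreaRect((P*1000).astype(np.float32))
        C=np.cov(P.T);w,v=np.linalg.eigh(C);a=np.degrees(np.arctan2(v[1,1],v[0,1]))
        print(cam,s[i,4],c[i].round(1),"mean",P.mean(0).round(4),"rect",np.round(R[0],1),np.round(R[1],1),"yaw",a%180, "L,W",np.sqrt(12*w)[::-1].round(4))
d=robot.get_image("top")
def z2(o,l): return [(180+o[0]+x/6-.4,110+o[1]+y/6-.4) for x,y in l]
for nm,o,l in (("L",(60,30),[(155,57),(62,125),(187,305),(283,240)]),("R",(180,30),[(186,93),(68,130),(137,337),(250,298)]),("M",(120,100),[(97,78),(88,198),(310,212),(320,93)])):
    P=proj(d,z2(o,l),.042)[:,:2];print(nm,P.round(4).tolist(),P.mean(0).round(4),np.linalg.norm(np.roll(P,-1,0)-P,axis=1).round(4))
P=proj(d,z2((0,95),[(135,50),(430,98),(338,550),(42,498)]),.022)[:,:2];print("tray",P.round(4).tolist(),P.mean(0),np.linalg.norm(np.roll(P,-1,0)-P,axis=1))
P=proj(d,z2((0,95),[(105,335),(250,350),(228,480),(85,463)]),.054)[:,:2];print("carton",P.round(4).tolist(),P.mean(0),np.linalg.norm(np.roll(P,-1,0)-P,axis=1))
P=proj(d,z2((0,95),[(182,102),(368,137),(338,274),(153,242)]),.004)[:,:2];print("slip",P.mean(0))
for nm,uv,z in(("solv cap",(325,176),.2),("ferr",(280.5,229),.045),("septa",(377,231),.05),("wash",(191,160),.15)):print(nm,proj(d,[uv],z)[0])
E
```

```text
top 241 [267.5 169.4] mean [0.6528 0.1773] rect [652.8 177.5] [66.6 32.6] yaw 32.80013011281994 L,W [0.067  0.0332]
top 240 [386.6 175.1] mean [ 0.631  -0.1815] rect [ 631.1 -181.8] [67.1 32.7] yaw 17.05839955539554 L,W [0.0674 0.0328]
top 165 [324.4 176.1] mean [0.6302 0.0059] rect [630.4   5.6] [40.7 40.9] yaw 177.0464485176392 L,W [0.0397 0.0366]
top 236 [333.6 233.8] mean [ 0.4566 -0.0191] rect [456.3 -19.6] [65.4 31.6] yaw 85.32489709033248 L,W [0.0653 0.0314]
scene 267 [309.9 178.3] mean [ 0.4756 -0.0744] rect [476.4 -72.1] [61.7 46.5] yaw 32.8162773198915 L,W [0.0538 0.0419]
scene 448 [367.1 276.8] mean [0.6536 0.1752] rect [652.7 174.6] [66.3 33.3] yaw 33.74093006483923 L,W [0.0671 0.0334]
L [[0.7152, 0.1837], [0.6808, 0.2304], [0.5885, 0.1672], [0.6208, 0.1192]] [0.6513 0.1751] [0.058  0.1119 0.0579 0.1144]
R [[0.6921, -0.1956], [0.6738, -0.1355], [0.5683, -0.1671], [0.5873, -0.2242]] [ 0.6304 -0.1806] [0.0628 0.1101 0.0602 0.1087]
M [[0.4905, 0.0333], [0.4316, 0.0384], [0.4234, -0.0707], [0.4817, -0.0769]] [ 0.4568 -0.019 ] [0.0592 0.1094 0.0587 0.1106]
tray [[0.525, 0.3773], [0.499, 0.2283], [0.277, 0.2717], [0.304, 0.418]] [0.40125887 0.32383764] [0.15118821 0.2261424  0.14876967 0.22474712]
carton [[0.3843, 0.3791], [0.3762, 0.3088], [0.3146, 0.3183], [0.3235, 0.3873]] [0.3496781  0.34838403] [0.07075916 0.06234684 0.06949649 0.06131276]
slip [0.45508302 0.31735029]
solv cap [0.60361346 0.00585953 0.2       ]
ferr [0.47273107 0.13775582 0.045     ]
septa [ 0.46316837 -0.14671242  0.05      ]
wash [0.66109792 0.37317113 0.15      ]
```

```bash
cat >> h.py <<'E'
def plan(s,pos,yang,n):
    """target TCP pos, tool y-axis heading (deg), tool straight down -> total and per-row tool deltas (rotation about vertical).
    rows: shift expressed in the tool axes as they stand at the row's start"""
    from scipy.spatial.transform import Rotation as Ro
    y=np.radians(yang);Y=np.array([np.cos(y),np.sin(y),0]);Z=np.array([0,0,-1.]);X=np.cross(Y,Z)
    T=np.c_[X,Y,Z];R=np.array(s["tcp_rot"]);p=np.array(s["tcp_pos"])
    rv=Ro.from_matrix(R.T@T).as_rotvec()/n;st=(np.array(pos)-p)/n
    for i in range(n):
        print(" ".join(f"{v:.2f}" for v in R.T@st*100)," "+" ".join(f"{v:.1f}" for v in np.degrees(rv)))
        R=R@Ro.from_rotvec(rv).as_matrix()
E
python3 -c "
from rig import robot;from h import *
plan(robot.read_state(),[.652,.176,.26],123,12)"
```

```text
-4.96 -2.12 -0.46  -0.0 -0.0 -3.8
-4.80 -2.45 -0.46  -0.0 -0.0 -3.8
-4.63 -2.77 -0.46  -0.0 -0.0 -3.8
-4.43 -3.07 -0.46  -0.0 -0.0 -3.8
-4.22 -3.36 -0.46  -0.0 -0.0 -3.8
-3.98 -3.64 -0.46  -0.0 -0.0 -3.8
-3.73 -3.90 -0.46  -0.0 -0.0 -3.8
-3.46 -4.14 -0.46  -0.0 -0.0 -3.8
-3.17 -4.36 -0.46  -0.0 -0.0 -3.8
-2.87 -4.56 -0.46  -0.0 -0.0 -3.8
-2.56 -4.75 -0.46  -0.0 -0.0 -3.8
-2.24 -4.91 -0.46  -0.0 -0.0 -3.8
```

Request:
step_arm(
  steps="-5 -2.1 -0.5 0 0 -3.8; -4.8 -2.5 -0.5 0 0 -3.8; -4.6 -2.8 -0.5 0 0 -3.8; -4.4 -3.1 -0.5 0 0 -3.8; -4.2 -3.4 -0.5 0 0 -3.8; -4 -3.6 -0.5 0 0 -3.8; -3.7 -3.9 -0.5 0 0 -3.8; -3.5 -4.1 -0.5 0 0 -3.8; -3.2 -4.4 -0.4 0 0 -3.8; -2.9 -4.6 -0.4 0 0 -3.8; -2.6 -4.7 -0.4 0 0 -3.8; -2.2 -4.9 -0.4 0 0 -3.8",
  claw=1,
  grip_force=45,
)

```text
t: 1.8
tcp_pos: [0.652, 0.1722, 0.2615]
tcp_rot: [[-0.843, -0.538, -0.0], [-0.538, 0.843, 0.0], [-0.0, 0.0, -1.0]]
force: [0.9, 0.5, 0.1]
gripper_width: 0.0941
```

```bash
python3 -c "
from rig import robot;from h import *
for n in('wrist','top'):
  d=robot.get_image(n);cv2.imwrite(f'pics/{n}1.png',d['img'][:,:,::-1])
s=robot.read_state();print(s)
plan(s,[.652,.176,.1],123,4)
d=robot.get_image('wrist');im=d['img'].astype(int)
m=((im[...,2]-im[...,0]>30)&(im[...,1]-im[...,0]>15)&(im[...,2]>im[...,1])).astype(np.uint8)
n,l,s,c=cv2.connectedComponentsWithStats(m)
for i in range(1,n):
  if s[i,4]>200:
    ys,xs=np.nonzero(l==i);P=proj(d,np.c_[xs,ys],.042)[:,:2];w,v=np.linalg.eigh(np.cov(P.T));print(c[i],s[i],P.mean(0),np.degrees(np.arctan2(v[1,1],v[0,1]))%180,np.sqrt(12*w))
"
```

```text
{'t': 1.9, 'joint_positions': array([ 1.25745852e-01,  3.87297439e-01,  1.19835061e+00, -1.84574030e-03,
        1.55487830e+00, -2.00592616e+00]), 'joint_velocities': array([ 0.05983148, -0.04432994,  0.06968975,  0.051651  ,  0.03040686,
        0.06306359]), 'effort': array([ -0.87614369, -45.75916886, -30.33777237,  -0.2452639 ,
        -0.09702581,  -0.37998305]), 'tcp_pos': array([0.65433516, 0.1689665 , 0.2606561 ]), 'tcp_rot': array([[-8.46774407e-01, -5.31950601e-01,  1.28935911e-03],
       [-5.31952130e-01,  8.46772727e-01, -1.69720121e-03],
       [-1.88966924e-04, -2.12302387e-03, -9.99997729e-01]]), 'force': array([-0.07735452, -0.35141481,  0.20458469]), 'wrist_torque': array([0.05465331, 0.03823052, 0.02190608]), 'gripper_width': 0.09446226124502594}
-0.04 0.19 4.02  -0.0 0.0 -0.2
-0.04 0.19 4.02  -0.0 0.0 -0.2
-0.05 0.18 4.02  -0.0 0.0 -0.2
-0.05 0.18 4.02  -0.0 0.0 -0.2
[64.48674242  7.85984848] [ 47   0  33  21 528] [ 0.65597364 -0.17312488] 116.50045053871571 [0.01762301 0.03575862]
[161.83519446  25.15440893] [ 134    0   57   55 2597] [ 0.61418064 -0.07170028] 122.34805486787006 [0.05170604 0.05735563]
[328.57255937 168.06728232] [ 314  141   29   55 1516] [0.65247862 0.17698876] 33.48325310016659 [0.03516658 0.06940841]
[303.30205656 273.05012853] [267 251  78  48 778] [0.79441939 0.22650119] 91.64190438455934 [0.01515621 0.11850242]
```

View pics/wrist1.png

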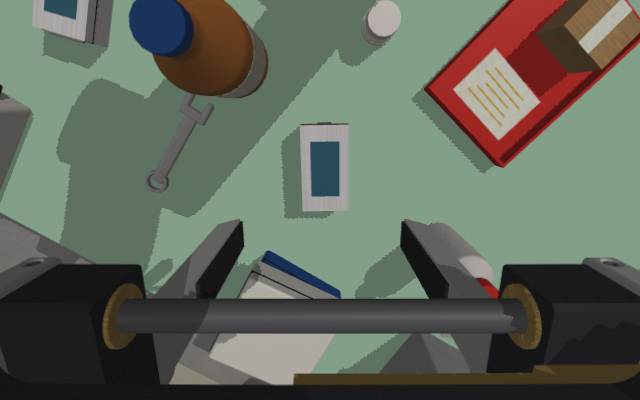

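Wrist view: the box label at (328,168) measures (0.6525, 0.177), yaw 33.5°, agreeing with the top view. Both fingers have space. Next I descend part way.

Request:
step_arm(
  steps="0 0.3 4 0 0 0; 0 0.4 4 0 0 -0.3; 0 0 4 0 0 0; 0 0 4 0 0 0; 0 0 2 0 0 0; 0 0 0 0 0 0; 0 0 0 0 0 0",
)

```text
t: 2.82
tcp_pos: [0.6483, 0.1799, 0.0836]
tcp_rot: [[-0.841, -0.541, 0.003], [-0.541, 0.841, 0.001], [-0.003, -0.001, -1.0]]
force: [0.2, 0.1, 0.6]
gripper_width: 0.0942
```

```bash
python3 -c "
from rig import robot;from h import *
s=robot.read_state();print(s['tcp_pos'])
plan(s,[.6525,.177,.005],123.5,1)"
```

```text
[0.64834468 0.17987172 0.08360351]
-0.17 -0.46 7.86  -0.1 0.2 -0.7
```

Request:
step_arm(
  steps="-0.1 -0.4 2.5 0 0 -0.7; 0 0 2.5 0 0 0; 0 0 1.5 0 0 0; 0 0 1 0 0 0; 0 0 0 0 0 0; 0 0 0 0 0 0",
)

```text
t: 3.58
tcp_pos: [0.6509, 0.1767, 0.0075]
tcp_rot: [[-0.834, -0.551, 0.002], [-0.551, 0.834, 0.0], [-0.002, -0.001, -1.0]]
force: [0.2, -0.6, -0.3]
gripper_width: 0.0937
```

Request:
step_arm(
  steps="0 0 0.2 0 0 0; 0 0 0 0 0 0; 0 0 0 0 0 0; 0 0 0 0 0 0; 0 0 0 0 0 0",
  claw=0,
  grip_force=45,
)

```text
t: 4.2
tcp_pos: [0.6502, 0.1763, 0.0045]
tcp_rot: [[-0.835, -0.551, 0.0], [-0.551, 0.835, -0.0], [-0.0, -0.0, -1.0]]
force: [1.3, -0.6, -0.1]
gripper_width: 0.0595
```

Request:
step_arm(
  steps="0 0 -1 0 0 0; 0 0 -2 0 0 0; 0 0 -3 0 0 0; 0 0 -4 0 0 0; 0 0 -4 0 0 0; 0 0 -3 0 0 0; 0 0 -2 0 0 0; 0 0 -1 0 0 0; 0 0 0 0 0 0; 0 0 0 0 0 0; 0 0 0 0 0 0",
)

```text
t: 5.58
tcp_pos: [0.6491, 0.1763, 0.2026]
tcp_rot: [[-0.835, -0.551, -0.003], [-0.551, 0.835, -0.0], [0.003, 0.001, -1.0]]
force: [-0.4, -0.3, -5.0]
gripper_width: 0.0598
```

```bash
cat > w.py <<'E'
from rig import robot;import numpy as np,cv2,sys
F=[];T=[]
for i in range(8):
    d=robot.get_image('wrist');s=robot.read_state();R=s['tcp_rot'];F.append(s['force']);T.append(R.T@s['wrist_torque'])
cv2.imwrite(f'pics/w{sys.argv[1]}.png',d['img'][:,:,::-1])
print(s['t'],s['tcp_pos'],s['gripper_width'],'F',np.mean(F,0).round(2),'tool torque',np.mean(T,0).round(3),'sd',np.std(T,0).round(3)); print(s['tcp_rot'].round(3).tolist(),s['joint_positions'].round(2))
E
python3 w.py L0
```

```text
5.975 [0.65005825 0.17645294 0.20443036] 0.05963336227799829 F [ 0.37 -0.18 -4.54] tool torque [-0.06  -0.017  0.012] sd [0.039 0.018 0.035]
[[-0.835, -0.551, 0.0], [-0.551, 0.835, -0.0], [-0.0, -0.0, -1.0]] [ 0.14  0.41  1.28 -0.    1.45 -2.02]
```

Request:
step_arm(
  steps="0 0 0 0 5 0; 0 0 0 0 8 0; 0 0 0 0 7 0; 0 0 0 0 0 0; 0 0 0 0 0 0; 0 0 0 0 0 0; 0 0 0 0 -6 0; 0 0 0 0 -8 0; 0 0 0 0 -6 0; 0 0 0 0 0 0; 0 0 0 0 0 0; 0 0 0 0 0 0",
)

```text
t: 7.48
tcp_pos: [0.6508, 0.1768, 0.2047]
tcp_rot: [[-0.834, -0.551, 0.0], [-0.551, 0.834, -0.0], [-0.0, -0.0, -1.0]]
force: [0.4, 0.6, -5.0]
gripper_width: 0.0596
```

```bash
python3 w.py L1
```

```text
7.875 [0.65008612 0.17658487 0.20413176] 0.059678069795807434 F [ 0.2  -0.12 -4.39] tool torque [-0.068  0.057 -0.001] sd [0.026 0.029 0.023]
[[-0.834, -0.551, -0.0], [-0.551, 0.834, -0.0], [0.0, 0.0, -1.0]] [ 0.14  0.42  1.28 -0.    1.45 -2.02]
```

Request:
step_arm(
  steps="0 0 0 0 -5 0; 0 0 0 0 -8 0; 0 0 0 0 -7 0; 0 0 0 0 0 0; 0 0 0 0 0 0; 0 0 0 0 0 0; 0 0 0 0 6 0; 0 0 0 0 8 0; 0 0 0 0 6 0; 0 0 0 0 0 0; 0 0 0 0 0 0; 0 0 0 0 0 0",
)

```text
t: 9.38
tcp_pos: [0.6496, 0.1761, 0.2046]
tcp_rot: [[-0.835, -0.551, 0.0], [-0.551, 0.835, 0.0], [-0.001, 0.0, -1.0]]
force: [1.1, 0.2, -5.3]
gripper_width: 0.0596
```

```bash
python3 w.py L2
```

```text
9.775 [0.64997238 0.17632282 0.20465867] 0.059771021308810686 F [-0.21  0.01 -4.62] tool torque [-0.062 -0.056 -0.003] sd [0.031 0.021 0.022]
[[-0.835, -0.551, 0.0], [-0.551, 0.835, 0.0], [-0.0, -0.0, -1.0]] [ 0.14  0.41  1.28  0.    1.45 -2.02]
```

The moment swings between +0.057 and −0.056 N m, as the loose fitting predicts. I'll repeat the to-and-fro so both ends are struck in order, and to confirm the result.

Request:
step_arm(
  steps="0 0 0 0 5 0; 0 0 0 0 8 0; 0 0 0 0 7 0; 0 0 0 0 0 0; 0 0 0 0 0 0; 0 0 0 0 0 0; 0 0 0 0 -6 0; 0 0 0 0 -8 0; 0 0 0 0 -6 0; 0 0 0 0 0 0; 0 0 0 0 0 0; 0 0 0 0 0 0",
)

```text
t: 11.28
tcp_pos: [0.6508, 0.1768, 0.2047]
tcp_rot: [[-0.834, -0.551, 0.0], [-0.551, 0.834, -0.0], [-0.0, -0.0, -1.0]]
force: [-0.3, 0.3, -4.9]
gripper_width: 0.0598
```

```bash
python3 w.py L3
```

```text
11.675 [0.65008717 0.17656933 0.20413999] 0.05987048491224586 F [ 0.23 -0.09 -4.69] tool torque [-0.083  0.018 -0.019] sd [0.027 0.026 0.025]
[[-0.834, -0.551, -0.0], [-0.551, 0.834, -0.0], [0.0, 0.0, -1.0]] [ 0.14  0.42  1.28 -0.    1.45 -2.02]
```

Request:
step_arm(
  steps="0 0 0 0 -5 0; 0 0 0 0 -8 0; 0 0 0 0 -7 0; 0 0 0 0 0 0; 0 0 0 0 0 0; 0 0 0 0 0 0; 0 0 0 0 6 0; 0 0 0 0 8 0; 0 0 0 0 6 0; 0 0 0 0 0 0; 0 0 0 0 0 0; 0 0 0 0 0 0",
)

```text
t: 13.18
tcp_pos: [0.6496, 0.1761, 0.2046]
tcp_rot: [[-0.835, -0.551, 0.001], [-0.551, 0.835, 0.0], [-0.001, 0.0, -1.0]]
force: [-0.4, -0.2, -4.9]
gripper_width: 0.0595
```

```bash
python3 w.py L4; python3 -c "
from rig import robot;from h import *
d=robot.get_image('wrist')
c=np.array([.4013,.3238]);a=np.radians(-10.5);t=c+.045*np.array([np.cos(a),np.sin(a)]);print(t)
plan(robot.read_state(),[*t,.20],169.5,8)"
```

```text
13.575 [0.64996952 0.17635247 0.20467278] 0.05992662437031248 F [ 0.03 -0.31 -4.71] tool torque [-0.068 -0.024  0.012] sd [0.017 0.02  0.025]
[[-0.835, -0.551, 0.0], [-0.551, 0.835, 0.0], [-0.0, -0.0, -1.0]] [ 0.14  0.41  1.28  0.    1.45 -2.02]
[0.44554647 0.3155994 ]
1.17 2.86 0.06  -0.0 0.0 -5.8
0.88 2.96 0.06  -0.0 0.0 -5.8
0.58 3.04 0.06  -0.0 0.0 -5.8
0.27 3.08 0.06  -0.0 0.0 -5.8
-0.04 3.09 0.06  -0.0 0.0 -5.8
-0.35 3.07 0.06  -0.0 0.0 -5.8
-0.66 3.02 0.06  -0.0 0.0 -5.8
-0.96 2.94 0.06  -0.0 0.0 -5.8
```

View pics/wL4.png

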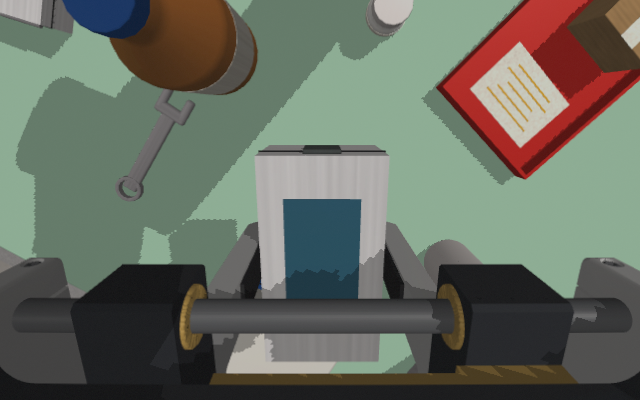

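The second swing was smaller (+0.018/−0.024), which disagrees with the first. I'll repeat with a larger tilt, slower levelling and more samples before deciding.

Request:
step_arm(
  steps="0 0 0 0 7 0; 0 0 0 0 9 0; 0 0 0 0 9 0; 0 0 0 0 0 0; 0 0 0 0 0 0; 0 0 0 0 0 0; 0 0 0 0 0 0; 0 0 0 0 -3 0; 0 0 0 0 -5 0; 0 0 0 0 -5 0; 0 0 0 0 -4 0; 0 0 0 0 -3 0",
)

```text
t: 15.12
tcp_pos: [0.6492, 0.1758, 0.2066]
tcp_rot: [[-0.832, -0.55, -0.069], [-0.548, 0.835, -0.047], [0.084, -0.001, -0.996]]
force: [-0.2, -0.6, -4.8]
gripper_width: 0.0599
```

Request:
step_arm(
  steps="0 0 0 0 -2 0; 0 0 0 0 -2 0; 0 0 0 0 -1 0; 0 0 0 0 0 0; 0 0 0 0 0 0",
)

```text
t: 15.75
tcp_pos: [0.65, 0.1765, 0.2048]
tcp_rot: [[-0.835, -0.551, 0.0], [-0.551, 0.835, -0.0], [0.0, -0.0, -1.0]]
force: [0.6, -0.2, -4.6]
gripper_width: 0.0597
```

```bash
sed -i 's/range(8)/range(16)/; $a print(np.array(T)[:,1].round(2))' w.py; python3 w.py L5
```

```text
16.55 [0.65002278 0.17647144 0.20448463] 0.05954683108574314 F [-0.08  0.02 -4.74] tool torque [-0.081  0.067 -0.004] sd [0.031 0.023 0.024]
[[-0.835, -0.551, 0.0], [-0.551, 0.835, 0.0], [-0.0, -0.0, -1.0]] [ 0.14  0.41  1.28 -0.    1.45 -2.02]
[0.09 0.05 0.11 0.08 0.06 0.07 0.09 0.08 0.05 0.04 0.04 0.06 0.02 0.09
 0.04 0.08]
```

Request:
step_arm(
  steps="0 0 0 0 -7 0; 0 0 0 0 -9 0; 0 0 0 0 -9 0; 0 0 0 0 0 0; 0 0 0 0 0 0; 0 0 0 0 0 0; 0 0 0 0 0 0; 0 0 0 0 3 0; 0 0 0 0 5 0; 0 0 0 0 5 0; 0 0 0 0 4 0; 0 0 0 0 3 0",
)

```text
t: 18.05
tcp_pos: [0.6517, 0.1774, 0.2051]
tcp_rot: [[-0.831, -0.551, 0.073], [-0.549, 0.834, 0.048], [-0.088, -0.001, -0.996]]
force: [0.4, -0.2, -5.4]
gripper_width: 0.0598
```

Request:
step_arm(
  steps="0 0 0 0 2 0; 0 0 0 0 2 0; 0 0 0 0 1 0; 0 0 0 0 0 0; 0 0 0 0 0 0",
)

```text
t: 18.68
tcp_pos: [0.6501, 0.1765, 0.2045]
tcp_rot: [[-0.835, -0.551, 0.0], [-0.551, 0.835, 0.0], [-0.0, -0.0, -1.0]]
force: [0.7, -0.3, -5.0]
gripper_width: 0.0596
```

```bash
python3 w.py L6
```

```text
19.475 [0.65001441 0.17647235 0.20442882] 0.06004308421985214 F [ 0.04 -0.28 -4.43] tool torque [-0.059 -0.037 -0.004] sd [0.032 0.028 0.036]
[[-0.835, -0.551, -0.0], [-0.551, 0.835, -0.0], [0.0, 0.0, -1.0]] [ 0.14  0.41  1.28 -0.    1.45 -2.02]
[ 0.   -0.09 -0.03 -0.04 -0.1  -0.04 -0.04 -0.05  0.   -0.02 -0.04 -0.04
 -0.01  0.   -0.05 -0.04]
```

Swing is now +0.067 to −0.037 N m, so this box rattles. The weaker round fits the fitting sliding back during my brisker levelling. Next I carry it to the tray.

Request:
step_arm(
  steps="0.6 1.4 0 0 0 -2.9; 0.6 1.4 0 0 0 -2.9; 0.9 3 0 0 0 -5.8; 0.6 3 0 0 0 -5.8; 0.3 3.1 0 0 0 -5.8; 0 3.1 0 0 0 -5.8; -0.3 3.1 0 0 0 -5.8; -0.7 3 0 0 0 -5.8; -0.5 1.5 0 0 0 -2.9; -0.5 1.5 0 0 0 -2.9; 0 0 0 0 0 0; 0 0 0 0 0 0",
)

```text
t: 20.98
tcp_pos: [0.4437, 0.3128, 0.2045]
tcp_rot: [[-0.177, -0.984, 0.001], [-0.984, 0.177, -0.0], [0.0, -0.001, -1.0]]
force: [0.5, 0.6, -3.6]
gripper_width: 0.0593
```

```bash
python3 w.py T0; python3 -c "
from rig import robot;from h import *
d=robot.get_image('top');cv2.imwrite('pics/t2.png',cv2.resize(d['img'][180:310,160:300,::-1],None,fx=4,fy=4))
plan(robot.read_state(),[.4455,.3156,.06],169.5,1)"
```

```text
21.775 [0.44302913 0.3132063  0.20444907] 0.059514102970712614 F [ 0.05  0.14 -4.72] tool torque [-0.101 -0.091 -0.006] sd [0.022 0.03  0.02 ]
[[-0.176, -0.984, 0.0], [-0.984, 0.176, -0.0], [0.0, -0.0, -1.0]] [ 0.46  0.14  1.62 -0.    1.38 -2.51]
[-0.13 -0.17 -0.03 -0.09 -0.09 -0.06 -0.06 -0.09 -0.1  -0.08 -0.11 -0.07
 -0.1  -0.07 -0.1  -0.1 ]
-0.28 -0.20 14.45  -0.0 0.0 0.3
```

View pics/wT0.png

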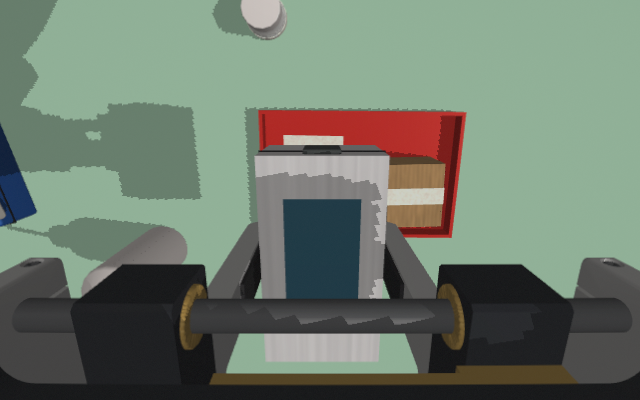

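The view shows the tray rim corners at (260,111), (466,112) and (451,236), the box over the left (free) half and the carton at (415,195). I'll project these to check.

```bash
python3 -c "
from rig import robot;from h import *
d=robot.get_image('wrist')
P=proj(d,[(260,111),(466,112),(451,237)],.022)[:,:2];print(P,np.linalg.norm(P[1]-P[0]),np.linalg.norm(P[2]-P[1]),'ctr',(P[0]+P[2])/2)
Q=proj(d,[(389,163),(441,163)],.054)[:,:2];print('carton',Q)
a=np.radians(-10.5);U=np.array([np.cos(a),np.sin(a)]);print(((Q-[.4013,.3238])@U))
print(((P-[.4013,.3238])@U),((P-[.4013,.3238])@[-U[1],U[0]]))
"
```

```text
[[0.49824017 0.2337697 ]
 [0.27595276 0.27444292]
 [0.30335028 0.4193178 ]] 0.22597788350082457 0.1474427225776084 ctr [0.40079523 0.32654375]
carton [[0.37203787 0.30921641]
 [0.31870621 0.31872537]]
[-0.02611449 -0.08028597]
[ 0.11172362 -0.11425368 -0.11371628] [-0.07085679 -0.07137332  0.07606843]
```

Request:
step_arm(
  steps="-0.4 -0.2 2 0 0 0.3; 0 0 4 0 0 0; 0 0 4 0 0 0; 0 0 3 0 0 0; 0 0 2 0 0 0; 0 0 1 0 0 0; 0 0 0 0 0 0; 0 0 0 0 0 0",
)

```text
t: 22.88
tcp_pos: [0.4468, 0.3173, 0.0456]
tcp_rot: [[-0.182, -0.983, 0.002], [-0.983, 0.182, 0.001], [-0.001, -0.002, -1.0]]
force: [-0.0, -0.4, -3.6]
gripper_width: 0.0595
```

```bash
python3 -c "
from rig import robot;from h import *
d=robot.get_image('wrist');cv2.imwrite('pics/wT1.png',d['img'][:,:,::-1])
d=robot.get_image('scene');cv2.imwrite('pics/sT1.png',cv2.resize(d['img'][170:300,390:550,::-1],None,fx=4,fy=4))
plan(robot.read_state(),[.4455,.317,.0085],169.5,1)"
```

```text
0.06 0.13 3.72  -0.1 0.1 0.0
```

View pics/sT1.png

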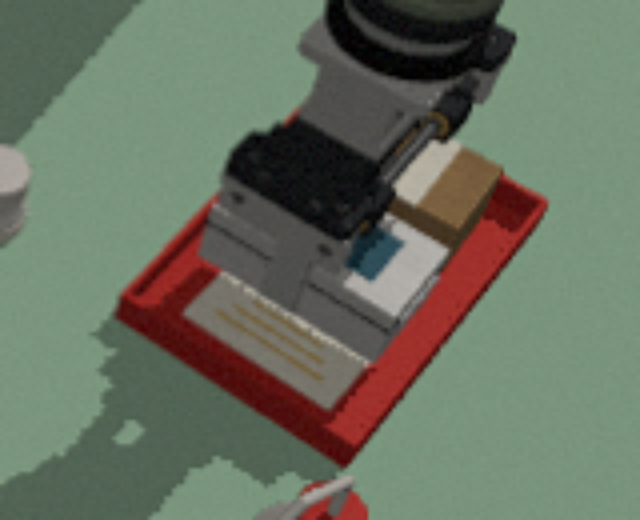

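View pics/wT1.png

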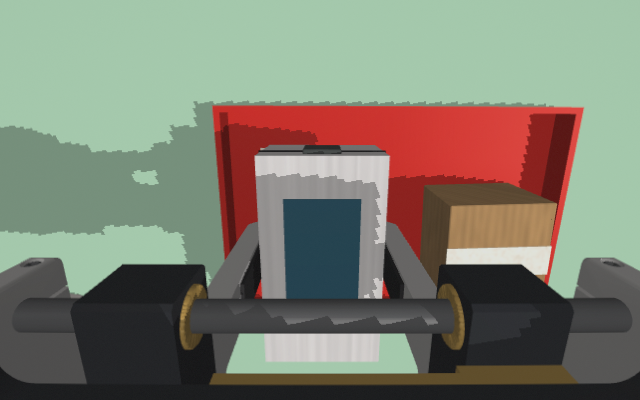

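The box sits between the left rim and the carton with clearance all round. I'll lower it.

Request:
step_arm(
  steps="0 0 1.5 0 0 0; 0 0 1 0 0 0; 0 0 0.5 0 0 0; 0 0 0.4 0 0 0; 0 0 0 0 0 0; 0 0 0 0 0 0",
)

```text
t: 23.72
tcp_pos: [0.446, 0.3169, 0.0107]
tcp_rot: [[-0.182, -0.983, 0.001], [-0.983, 0.182, 0.0], [-0.0, -0.0, -1.0]]
force: [-0.0, -0.0, -4.5]
gripper_width: 0.0599
```

Request:
step_arm(
  steps="0 0 0.1 0 0 0; 0 0 0.1 0 0 0; 0 0 0.1 0 0 0; 0 0 0 0 0 0; 0 0 0 0 0 0",
)

```text
t: 24.35
tcp_pos: [0.4459, 0.3169, 0.0085]
tcp_rot: [[-0.182, -0.983, 0.0], [-0.983, 0.182, 0.0], [-0.0, -0.0, -1.0]]
force: [-2.4, -1.8, 5.7]
gripper_width: 0.0596
```

It is in contact with the floor (+5.7 N). I'll open partly to clear the carton and rim.

Request:
step_arm(
  steps="0 0 0 0 0 0; 0 0 0 0 0 0; 0 0 0 0 0 0; 0 0 0 0 0 0",
  claw=0.82,
)

```text
t: 24.85
tcp_pos: [0.4458, 0.3168, 0.0074]
tcp_rot: [[-0.182, -0.983, 0.0], [-0.983, 0.182, 0.0], [-0.0, -0.0, -1.0]]
force: [-1.2, -0.2, 0.9]
gripper_width: 0.0771
```

Request:
step_arm(
  steps="0 0 -1 0 0 0; 0 0 -2 0 0 0; 0 0 -3 0 0 0; 0 0 -4 0 0 0; 0 0 -4 0 0 0; 0 0 -4 0 0 0; 0 0 0 0 0 0; 0 0 0 0 0 0",
)

```text
t: 25.85
tcp_pos: [0.4452, 0.3165, 0.187]
tcp_rot: [[-0.182, -0.983, -0.001], [-0.983, 0.182, -0.0], [0.0, 0.001, -1.0]]
force: [-0.5, 1.1, -0.3]
gripper_width: 0.0767
```

Run:
```python
from rig import robot;from h import *
s=robot.read_state();print(s['t'],s['tcp_pos'],s['gripper_width'],s['force'])
d=robot.get_image('wrist');cv2.imwrite('pics/wE.png',d['img'][:,:,::-1])
im=d['img'].astype(int)
m=((im[...,2]-im[...,0]>30)&(im[...,1]-im[...,0]>15)&(im[...,2]>im[...,1])).astype(np.uint8)
n,l,st,c=cv2.connectedComponentsWithStats(m)
for i in range(1,n):
  if st[i,4]>300:
    ys,xs=np.nonzero(l==i);P=proj(d,np.c_[xs,ys],.046)[:,:2].astype(float);w,v=np.linalg.eigh(np.cov(P.T));a=np.radians(-10.5)
    q=P.mean(0)-[.401,.325];print(c[i],P.mean(0),'in tray',q@[np.cos(a),np.sin(a)],q@[-np.sin(a),np.cos(a)],np.degrees(np.arctan2(v[1,1],v[0,1]))%180,np.sqrt(12*w))
d=robot.get_image('scene');cv2.imwrite('pics/sE.png',d['img'][:,:,::-1])
```

```text
25.85 [0.44521133 0.31653775 0.1869501 ] 0.07674862386229887 [-0.51257429  1.11431364 -0.33092983]
[321.04481547 182.13796134] [0.44692597 0.31826913] in tray 0.04638354199269486 0.0017511861365834547 79.68467715219198 [0.03535865 0.06913714]
[  8.88972431 202.10150376] [0.77310998 0.27973082] in tray 0.37412861975180206 0.023300513467893316 71.1913871595259 [0.02130281 0.04639619]
```

View pics/wE.png

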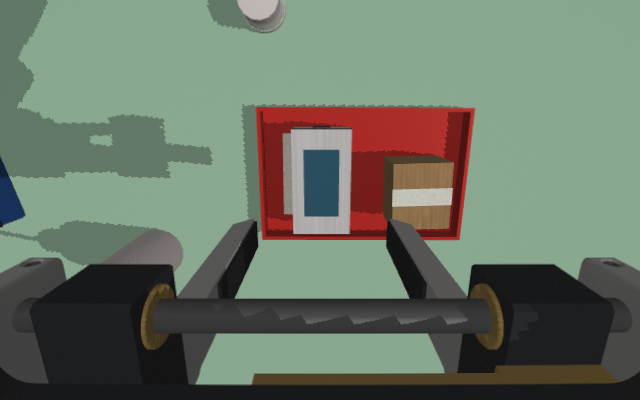

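View pics/sE.png

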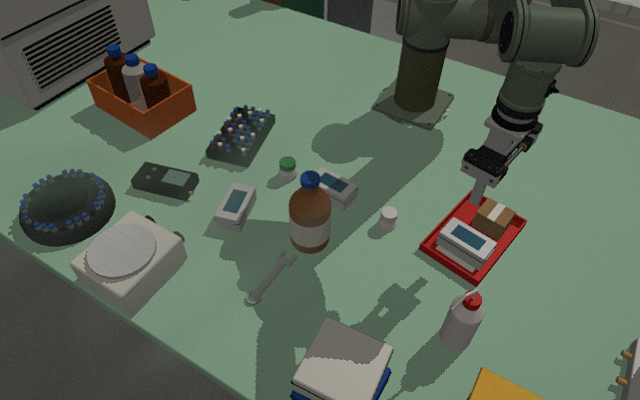

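The box lies flat in the free half of the tray, with its label at (321,182) in the wrist view. The carton and all other things are where they were, and the gripper is clear, so I hand in.

```bash
python3 -c "
from rig import robot;print(robot.job_done())"
```

```text
the job is handed in; nothing more can be done
None
```

The rattling box was the first one I picked up, the one between the amber bottle and the wash bottle. It now lies flat in the free half of the red returns tray, and I handed the job in at about 26 s. I did not touch the other two boxes.

**How I found it:** I tilted it end to end three times each way, about 180 mm above the bench. After levelling, the wrist moment swung as follows:

| Round | One way (N m) | Other way (N m) |
|---|---|---|
| 1 | +0.057 | −0.056 |
| 2 | +0.018 | −0.024 |
| 3 (bigger tilt, slower levelling) | +0.067 | −0.037 |

Round 2 disagreed with the others. I put that down to the fitting sliding back while I levelled quickly, though I did not check this directly. Rounds 1 and 3 match the ±0.05 N m expected of the loose fitting.

**Last checks:**
- **Position:** the box centre is about 46 mm along and 2 mm across from the middle of the tray floor, square to the tray. The limits are 85 and 45 mm.
- **Set-down:** the contact force on the floor was about 6 N before I let go.
- **Surroundings:** the carton and bystanders looked unmoved in the pictures, and the gripper was clear. I compared these by eye only.

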